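# Clamp the tube in the V-block with the key from the rack

### The job

The black tube in the V-block is to be drilled: take the T-handle key with the square socket end off its fork on the tool rack, fit it down over the square head of the clamp screw and turn the screw clockwise until it is fully tight and the pad holds the tube. Then lift the key off the screw and hang it back on the same fork, hanging still and straight; leave the other key, the tube's position and the things around as they are.

Things in the scene. Friction and masses are not known exactly. Their poses are not given: they have to be found in the camera images.
- square_key: The key to use, T-shaped, 109 mm tall, 0.35 kg, hanging upright by its crossbar across a fork's two prongs. Black crossbar 120 (along y) x 18 (x) x 26 mm high, middle 95 mm above the origin; 14 mm shank; dark square socket end 27 x 27 x 34 mm, wider than the bar is thick. Origin: centre of the socket's mouth (lower rim), z up. Hole 19.2 mm square along x and y, 24 mm deep, bevelled.
- key_grip (a point): The middle of the square-socket key's crossbar, 95 mm above the key's mouth: where to grip it, across its 18 mm thickness (the key's x).
- hex_key: The other key, to be left hanging: a T-handle with a thin hexagonal rod (10 mm thick, no socket) and a rounder black crossbar 100 mm long, 18 mm thick, 22 mm high. Origin: the rod's lower tip; the crossbar's middle lies 118 mm above it.
- tool_rack: Grey rack fixed to the bench, 330 mm wide (y), rail 187 mm high; origin under the rail on the bench. Two forks reach forward (-x) at y = -85 and +85 mm; which key is on which varies. Fork: two 8 mm prongs 32 mm either side of its middle; level seat at x = -95 mm, 30 mm long, prong tops z = 170 mm; 12 mm step up behind, tips turned up in front to z = 192 mm: lift a key over 22 mm. Nothing above.
- v_clamp: Steel V-block fixture fixed to the bench: plate 150 (x) x 120 (y) x 12 mm, V-block 90 x 90 mm with its groove along y, and a dark yoke over it whose beam (118 mm along x) tops out at z = 123 mm with the upright clamp screw in its middle. Origin: centre of the plate's underside.
- screw_head (a point): Foot of the clamp screw's square head, on its axis, on top of its round collar, 131 mm above the bench: the key's mouth rests here when fully on. Head 17 x 17 mm, 16 mm high, plus a 6 mm bevelled top that narrows to 10 x 10 mm. The point turns with the screw; its x and y lie along the sides of the square.
- clamp_screw (a joint): Angle of the clamp screw, rad: grows as it is turned clockwise seen from above; it starts between 0 and 0.35 and comes to a dead stop, fully tight, at 1.4. About 0.12 N m to turn; stays where it is left.
- clamp_pad: Brass pad, 22 mm in diameter, under the yoke's beam; the screw drives it down onto the tube (it touches at about 1.0 rad). Origin: centre of its lower face.
- tube: Black mount tube, 42 mm in diameter, 205 mm long along its y, lying loose in the V-block's groove; origin at its underside, mid-length.
- crank_pulley: Black crank pulley, 122 mm across, 73 mm high, a bystander; origin at the centre of its underside.
- elbow_small: Cast grey pipe elbow, 62 x 82 x 50 mm, a bystander behind the fixture; origin at its underside.
- elbow_large: Cast grey pipe elbow, 75 x 100 x 58 mm, a bystander at the right; origin at its underside.
Things that resemble listed ones, but are neither listed nor needed, are in the scene too. What is shaped like the square_key but green or purple is not meant.

How it is judged:
On the way, in this order (a step that is already met when the one before it is completed fails the run):
1. the square-socket key is lifted off its fork, held by the fingers and clear of the rack (distance of square_key from where it was at the start of the episode above 0.04 m and contact force between square_key and tool_rack below 0.05 N and contact force between the fingers and square_key above 1 N), for 0.2 s.
2. with the key fully on the square head, the clamp screw is turned tight (distance between square_key and screw_head below 0.01 m and value of joint clamp_screw above 1.3 rad), for 0.1 s.
At the end, for the whole second after the job is handed in: Screw past 1.3 rad (stop 1.4), pad on the tube with over 2 N, tube within 15 mm of its start; the square-socket key hangs at rest on its own fork, within 25 mm of its start, upright within 0.2 rad, square to the rack within 0.25 rad; hexagon key within 25 mm of its start (value of joint clamp_screw above 1.3 rad and contact force between clamp_pad and tube above 2 N and distance of tube from where it was at the start of the episode below 0.015 m and distance of each of square_key, hex_key from where it was at the start of the episode below 0.025 m and angle between square_key's own z axis and vertical below 0.2 rad and angle between the y axis of square_key and the y axis of tool_rack, either way round below 0.25 rad and contact force between square_key and tool_rack above 0.5 N and linear speed of square_key below 0.03 m/s); the robot touches nothing.
It fails at once if the other key is knocked or taken off its fork (distance of hex_key from where it was at the start of the episode above 0.04 m).
It fails at once if the tube is shifted in the V-block (distance of tube from where it was at the start of the episode above 0.025 m).
It fails at once if the fingers push or turn the clamp or its screw directly instead of with the key (contact force between the fingers and v_clamp above 4 N).
It fails at once if something standing round the work is shifted (distance of any of crank_pulley, elbow_small, elbow_large from where it was at the start of the episode above 0.03 m).
It also fails if it takes over 58 s, if anything falls off the work surface, if the arm or the gripper's body presses on something with over 40 N, if the wrist force passes 120 N, or if a joint passes its speed limit or range.

### The arm

A 6-joint arm with a two-finger parallel gripper is mounted at the origin on a cart in front of the work surface, level with it; the furniture and walls round the work are solid. World frame = base frame: x ahead of the robot, y to its left, z up, the work surface at z = 0. Lengths are in m, angles in rad, forces in N, time in s.
With the tool pointing down it reaches from about 0.425 to 0.95 m from the base axis. Payload 3.5 kg.
Tool frame: the origin (TCP) lies at the very end of the fingers, on their centre line; the grasp point (between the pads) lies 19 mm behind it (ctrl.pinch_z is the distance from the TCP to the grasp point, in m); z points along the fingers, y is the line along which they close (so a half turn about z gives the same grasp; the last joint's range is limited). The gripper opens to 85 mm and grips with 20 to 120 N. Pads are 22 mm wide; open, the fingers measure 114 mm over their backs; the gripper's body (76 mm by 85 mm) begins 54 mm behind the grasp point. The pads swing forward as they close: fully open they stand 13 mm farther back than shut.
Start: joints at [1.023, 0.286, 1.577, -0, 1.279, -0.15], TCP at [0.261, 0.622, 0.231] pointing down, gripper open.
Joint ranges: [-2.77, 2.77], [-0.9, 2.22], [0.21, 2.48], [-1.53, 4.67], [0.24, 2.81], [-2.84, 2.84]. Speed limits (rad/s): [2.79, 2.79, 3.14, 3.14, 3.14, 3.14].

### API

Orientations are given as a unit quaternion [x, y, z, w].
In Python, from plant import ctrl gives the robot as it stands. The module is installed in compiled form; this text tells all that it offers.
- The arm moves only by the shell command python3 -m crank 'ROWS' [OPENING] [FORCE]. ROWS is JSON, a list of rows, each a list of 6 numbers: the shift along the tool's x, y, z in cm, then the turn, a rotation vector about the tool's x, y, z in rad. In form: [[tx, ty, tz, rx, ry, rz], ...]. A call has 1 to 10 rows; each row is the pose to reach, as a shift and turn from the pose commanded when the call began, along the tool's axes at that moment; what a row does not reach only later rows make up. A row lasts 1/10 s, in which the tool goes at most 50 mm and 8.59 degrees, less where a joint would pass 70% of its speed; a pose out of reach is approached as far as the arm can. A call with a gripper value outside its range is refused whole. OPENING is the opening, from 0 (shut) to 1 (fully open), set as the call begins (- or left out, the last holds). The fingers move at their own pace and stop on an object; FORCE is the grip in N (left out, the last holds). Time passes only in rows, so rows that repeat a pose let the fingers close. It gives the time, the measured TCP pose, the force, the opening and the grip force at its end, in the units of the state.
- ctrl.get_state(): the state, without advancing time (a new reading comes with each control period).
- ctrl.read_camera(name): name is "side" or "top" or "wrist"; returns (picture, depth): 400x640x3 uint8, blue, green, red; 400x640 float32, m along the optical axis (not along the pixel's ray), 0 where there is no reading.
- ctrl.camera_info(name): a dict with "K" (3x3 intrinsics, pixels), "origin" and "orientation" of the camera in the world. Camera axes: x right, y down, z forward; pixel columns grow to the right and rows downward; lengths in m; the calibration is good to about 2 mm. A picture is of the moment at which its call begins: read the wrist's pose just before it. camera_info takes no time and is no camera call; for the wrist camera it gives the pose at the moment of the call.
- ctrl.sign_off(): hands the job in; it is judged then, once.
The state is a dict: "time": time; "qpos": joint angles; "dq": joint speeds; "joint_efforts": joint torques, N m; "eef_pos": TCP position; "tcp_rot": TCP orientation; "contact_force": force on the tool from outside, world axes, zero at the start; "wrist_torque": the same for the moment, N m; "opening": opening from 0.0 (shut) to 1.0 (fully open); "finger_force": force on a finger pad.
Only numpy, scipy, OpenCV 4.12 (cv2) and the standard library are available. Lean on these libraries where they do the work, as an engineer would, in place of code of your own. Each camera call takes 0.05 s, during which the arm holds its last target. There are 200 camera calls.

## Working session

There is one attempt and no reset: what is moved stays moved. The work goes in short steps, Python scripts to look and compute and a shell command to move; the robot and the scene stay as the last step left them, time stands still between calls to the robot, and variables do not carry over. Pictures are saved under pics/ and viewed, at most 10 in all, crops included, and the job is handed in when it is done.

```bash
mkdir -p pics
cat > h.py <<'E'
import numpy as np, cv2
from scipy.spatial.transform import Rotation as R
from plant import ctrl
def cam(n):
    i=ctrl.camera_info(n); im,d=ctrl.read_camera(n); return im,d,i
def Rm(i):
    o=np.array(i["orientation"]); return o if o.shape==(3,3) else R.from_quat(o).as_matrix()
def pts(d,i):
    K=np.array(i["K"]); v,u=np.mgrid[:d.shape[0],:d.shape[1]]
    c=np.stack([(u-K[0,2])/K[0,0]*d,(v-K[1,2])/K[1,1]*d,d],-1)
    return c@Rm(i).T+np.array(i["origin"])
def ray(u,v,z,i):
    K=np.array(i["K"]); r=Rm(i)@np.array([(u-K[0,2])/K[0,0],(v-K[1,2])/K[1,1],1]); o=np.array(i["origin"])
    return o+r*(z-o[2])/r[2]
E
python3 - <<'E'
from h import *
print(ctrl.get_state())
for n in("top","side"):
    im,d,i=cam(n); cv2.imwrite(f"pics/{n}0.png",im); np.savez(f"{n}0.npz",im=im,d=d,P=pts(d,i)); print(n,i)
E
```

```text
{'time': 0.0, 'qpos': array([ 1.02300241e+00,  2.87197536e-01,  1.57817005e+00, -2.45725609e-05,
        1.27859169e+00, -1.50028617e-01]), 'dq': array([-1.53953437e-05,  2.61352433e-03,  4.46988503e-04, -8.70812079e-04,
       -8.78587028e-04, -1.29117731e-03]), 'joint_efforts': array([ 8.76889976e-05, -4.05957699e+01, -2.92638570e+01, -8.91631430e-05,
        5.60696237e-03, -9.05798103e-07]), 'eef_pos': array([0.26111938, 0.62173985, 0.22992969]), 'tcp_rot': array([ 1.97570509e-01,  9.80287965e-01, -1.11603212e-03, -3.93491717e-04]), 'contact_force': array([-0.01029081,  0.10726117,  0.17825953]), 'wrist_torque': array([-0.04071769, -0.02422991, -0.03326308]), 'finger_force': 0.0, 'opening': 1.0016363861478665}
top {'K': array([[466.02969369,   0.        , 318.31671766],
       [  0.        , 466.02969369, 191.74502698],
       [  0.        ,   0.        ,   1.        ]]), 'origin': array([ 0.36178931, -0.07313793,  1.53285818]), 'orientation': array([ 0.70848622, -0.70266032,  0.04386766, -0.0489017 ])}
side {'K': array([[481.4180808 ,   0.        , 314.54833259],
       [  0.        , 481.4180808 , 205.98373043],
       [  0.        ,   0.        ,   1.        ]]), 'origin': array([1.54525066, 0.57515852, 1.2419268 ]), 'orientation': array([ 0.43886428,  0.80423442, -0.34927952, -0.19649163])}
```

View pics/top0.png

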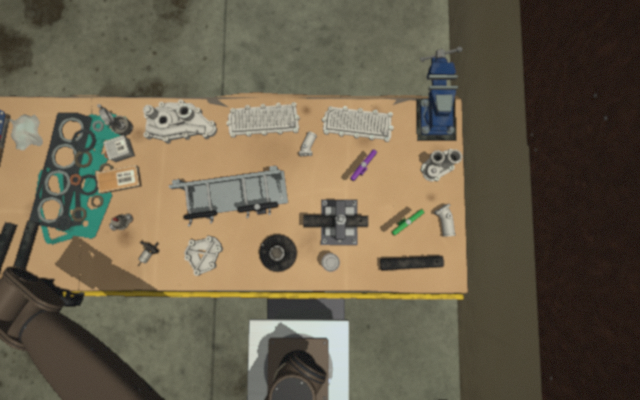

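View pics/side0.png

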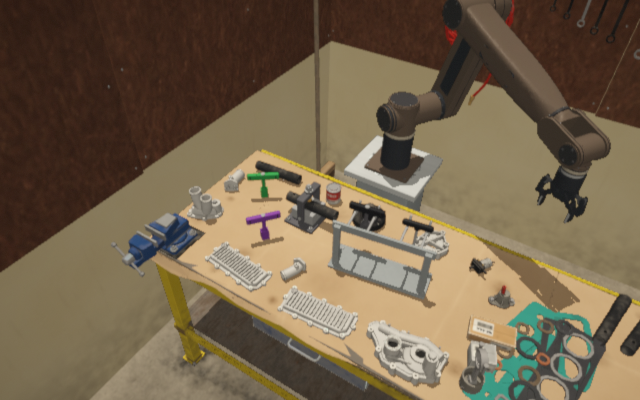

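The top view has the rack at (230,190), with keys at (200,212) and (262,207), and the fixture at (339,220). The side view agrees. Next I measure the positions and sizes.

Run:
```python
from h import *
for n in("top","side"):
    f=np.load(n+"0.npz"); P=f["P"]; im=f["im"].astype(int); dark=im.max(2)<60
    z=P[...,2]; inb=(P[...,0]>.3)&(P[...,0]<.75)&(P[...,1]>-.3)&(P[...,1]<.5)&(f["d"]>0)
    m=(dark&inb&(z>.15)&(z<.24)).astype(np.uint8)
    nn,l,s,c=cv2.connectedComponentsWithStats(m)
    for k in range(1,nn):
        if s[k,4]<15: continue
        q=P[l==k]; 
        r=cv2.minAreaRect((q[:,:2]*1000).astype(np.float32)); print(n,"dark",s[k],c[k].round(),np.median(q,0).round(3),r,q[:,2].min().round(3),q[:,2].max().round(3))
    m=(~dark&inb&(z>.15)&(z<.22)); q=P[m]; q=q[q[:,1]>.0]
    print(n,"rail",cv2.minAreaRect((q[:,:2]*1000).astype(np.float32)),len(q))
    m=inb&(z>.1)&(P[...,1]<-.02); q=P[m]; print(n,"clamp",np.median(q,0),q.min(0),q.max(0))
    hi=q[q[:,2]>.138]; print(len(hi),hi.mean(0) if len(hi) else 0)
    if n=="top": cv2.imwrite("pics/topcrop.png",cv2.resize(f["im"][150:280,160:380],None,fx=3.5,fy=3.5,interpolation=3))
```

```text
top dark [260 203  17   7  82] [267. 205.] [0.499 0.086 0.194] ((496.79901123046875, 83.01795959472656), (16.543256759643555, 48.215599060058594), 2.0079147815704346) 0.175 0.201
top dark [238 205  16   7  78] [245. 208.] [0.49  0.148 0.194] ((490.3592224121094, 147.59344482421875), (15.304689407348633, 43.50657653808594), 10.810222625732422) 0.188 0.201
top dark [185 210  31   9 154] [201. 214.] [0.471 0.277 0.19 ] ((470.8710632324219, 278.5840759277344), (16.28734588623047, 87.42243194580078), 6.761183738708496) 0.182 0.198
top rail ((526.1299438476562, 205.0687255859375), (142.57994079589844, 329.50360107421875), 8.47802448272705) 1173
top clamp [ 0.4927932  -0.13797129  0.11949912] [ 0.40778667 -0.2992717   0.10003958] [ 0.68520196 -0.11628921  0.15851996]
32 [ 0.4647511  -0.12961054  0.14980623]
side dark [350 203  35  15 240] [368. 210.] [0.5   0.122 0.187] ((500.95941162109375, 119.37834167480469), (21.19361686706543, 114.70884704589844), 13.969308853149414) 0.153 0.204
side dark [403 220  30  13 138] [418. 226.] [0.477 0.287 0.185] ((478.01458740234375, 284.8122253417969), (11.836807250976562, 92.62504577636719), 8.772650718688965) 0.165 0.199
side rail ((527.5033569335938, 206.81072998046875), (147.1451873779297, 330.445556640625), 8.142024993896484) 1417
side clamp [ 0.50429191 -0.13366145  0.11428841] [ 0.4045622  -0.29841394  0.1001344 ] [ 0.68714903 -0.1109859   0.16019591]
35 [ 0.46758282 -0.12566101  0.14822246]
```

View pics/topcrop.png

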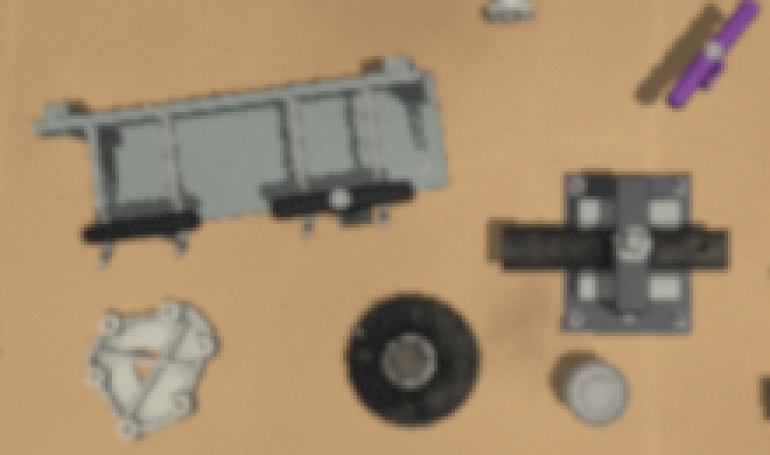

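The black key at crop (340,198) shows its square socket at (355,215), so that is the one on the right-hand fork. The screw is at about (0.466, -0.128). I'll write a helper to work out moves, then go look with the wrist camera.

```bash
cat >> h.py <<'E'
def goal(p,psi):
    """row to a tool-down pose with TCP p and tool y at world yaw psi"""
    s=ctrl.get_state(); Rt=R.from_quat(s["tcp_rot"])
    y=np.array([np.cos(psi),np.sin(psi),0]); z=np.array([0,0,-1.]); G=R.from_matrix(np.stack([np.cross(y,z),y,z],1))
    t=Rt.inv().apply(np.array(p)-s["eef_pos"])*100; r=(Rt.inv()*G).as_rotvec()
    a=Rt.as_matrix()[:,1]
    print("t",s["time"],"eef",s["eef_pos"].round(4),"psi",round(float(np.arctan2(a[1],a[0])),3),"ROW",t.round(2).tolist()+r.round(3).tolist())
E
python3 - <<'E'
from h import *
goal([.44,.03,.34],.14)
E
```

```text
t 0.1 eef [0.2612 0.6218 0.2301] psi 1.173 ROW [-39.41, -47.65, -10.91, -0.002, 0.001, 1.033]
```

```bash
python3 -m crank '[[0,0,-5,0,0,0],[-2,-3,-10.9,0,0,0.1],[-39.4,-47.6,-10.9,0,0,1.033],[-39.4,-47.6,-10.9,0,0,1.033],[-39.4,-47.6,-10.9,0,0,1.033],[-39.4,-47.6,-10.9,0,0,1.033],[-39.4,-47.6,-10.9,0,0,1.033],[-39.4,-47.6,-10.9,0,0,1.033],[-39.4,-47.6,-10.9,0,0,1.033],[-39.4,-47.6,-10.9,0,0,1.033]]' 1; python3 -c "
from h import *
goal([.44,.03,.34],.14)"
```

```text
time: 1.1
eef_pos: [0.3837, 0.2126, 0.3347]
tcp_rot: [0.656, 0.755, -0.0, 0.0]
contact_force: [1.3, -0.9, 0.0]
opening: 0.995
finger_force: 0.0
t 1.1 eef [0.3837 0.2126 0.3347] psi 0.14 ROW [-18.87, 3.03, -0.53, 0.0, 0.0, 0.0]
```

```bash
python3 -m crank '[[-16,2.5,0,0,0,0],[-16,2.5,0,0,0,0],[-16,2.5,0,0,0,0],[-16,2.5,0,0,0,0],[-16,2.5,0,0,0,0],[-16,2.5,0,0,0,0]]'
python3 - <<'E'
from h import *
goal([.44,.03,.34],.14)
im,d,i=cam("wrist"); cv2.imwrite("pics/w1.png",im); np.savez("w1.npz",im=im,d=d,P=pts(d,i)); print(i["origin"],Rm(i).round(2))
E
```

```text
time: 1.7
eef_pos: [0.4306, 0.0604, 0.3347]
tcp_rot: [0.656, 0.755, 0.0, -0.001]
contact_force: [0.0, -0.8, 0.7]
opening: 0.998
finger_force: 0.0
t 1.7 eef [0.4306 0.0604 0.3347] psi 0.14 ROW [-3.14, 0.51, -0.53, -0.001, -0.001, 0.0]
[0.42100141 0.12687984 0.47746614] [[ 0.99  0.14  0.04]
 [ 0.14 -0.95 -0.26]
 [-0.    0.27 -0.96]]
```

View pics/w1.png

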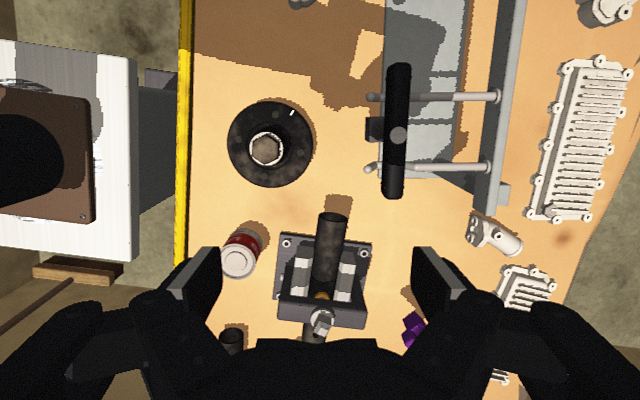

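The wrist view shows the key's crossbar at (396,130), near vertical in the picture, with its socket behind it at (372,128). The screw head is at (322,322) and looks turned. Now I measure both.

Run:
```python
from h import *
f=np.load("w1.npz"); P=f["P"]; im=f["im"].astype(int); z=P[...,2]
m=(z>.186)&(z<.205)&(P[...,0]<.56)&(P[...,0]>.42)&(P[...,1]>.02)&(P[...,1]<.2)
m=cv2.morphologyEx(m.astype(np.uint8),cv2.MORPH_OPEN,np.ones((5,5)))>0
q=P[m]; print("bar",len(q),cv2.minAreaRect((q[:,:2]*1000).astype(np.float32)),np.median(q[:,2]))
t=q[q[:,2]>np.median(q[:,2])-.004]; print(cv2.minAreaRect((t[:,:2]*1000).astype(np.float32)),t.mean(0))
for lo,hi in((.128,.145),(.149,.16)):
    m=(z>lo)&(z<hi)&(abs(P[...,0]-.466)<.03)&(abs(P[...,1]+.128)<.03); q=P[m]
    print(lo,len(q),q.mean(0) if len(q) else 0,cv2.minAreaRect((q[:,:2]*1000).astype(np.float32)) if len(q) else 0)
m=(z>.115)&(z<.127)&(P[...,1]<-.06)&(P[...,1]>-.17); q=P[m]; print("beam",cv2.minAreaRect((q[:,:2]*1000).astype(np.float32)))
cv2.imwrite("pics/w1c.png",cv2.resize(f["im"][270:360,260:390],None,fx=5,fy=5,interpolation=cv2.INTER_CUBIC))
goal([.418,-.175,.32],.14)
```

```text
bar 2977 ((485.86187744140625, 113.8768310546875), (37.53691864013672, 120.08793640136719), 8.399188041687012) 0.19534174281305056
((485.6241455078125, 114.00357818603516), (36.94944763183594, 119.37757110595703), 8.531023025512695) [0.49326757 0.11907462 0.19523276]
0.128 302 [ 0.46378384 -0.12158341  0.13387418] ((464.6993408203125, -124.1969223022461), (29.403030395507812, 22.866479873657227), 7.213707447052002)
0.149 134 [ 0.46478317 -0.12628832  0.15186622] ((465.1158752441406, -127.21541595458984), (14.606036186218262, 15.437786102294922), 74.5375747680664)
beam ((465.0653991699219, -127.48031616210938), (117.92221069335938, 30.27250099182129), 0.33243611454963684)
t 1.75 eef [0.4306 0.0608 0.3348] psi 0.142 ROW [-23.17, -4.57, 1.47, -0.0, -0.001, 0.002]
```

View pics/w1c.png

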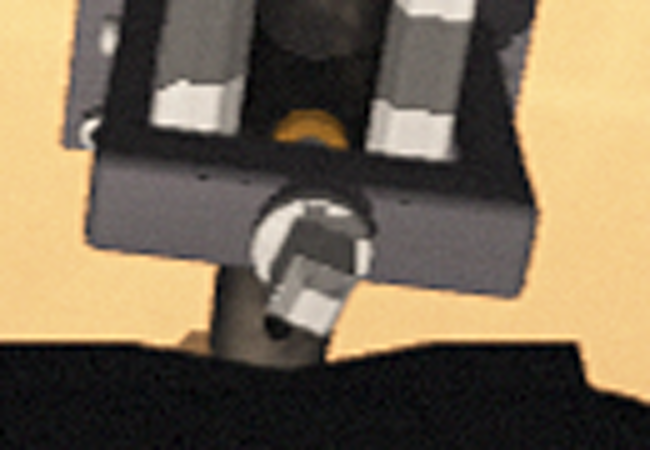

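The head's top face, at crop (320,300), is turned clockwise, so its yaw is roughly -0.27. I'll take a closer view of it from above and fit the bar precisely.

Run:
```python
from h import *
f=np.load("w1.npz"); P=f["P"]; im=f["im"].astype(int); z=P[...,2]
m=(z>.1925)&(z<.2)&(P[...,0]<.56)&(P[...,0]>.42)&(P[...,1]>.02)&(P[...,1]<.2)&(im.max(2)<70)
m=cv2.morphologyEx(m.astype(np.uint8),cv2.MORPH_OPEN,np.ones((5,5)))>0
q=P[m]; print("bar",len(q),cv2.minAreaRect((q[:,:2]*1000).astype(np.float32)),np.median(q[:,2]))
c=q[:,:2]-q[:,:2].mean(0); w,v=np.linalg.eigh(c.T@c); print("mean",q.mean(0),"dir",v[:,1],np.arctan(-v[0,1]/v[1,1]))
d=np.array(v[:,1]); n=np.array([d[1],-d[0]]); print("extent n",np.percentile(c@n,[0,2,50,98,100]),"along",np.percentile(c@d,[0,2,98,100]))
goal([.45,-.16,.33],.14)
```

```text
bar 2117 ((494.9795227050781, 115.5842056274414), (16.436670303344727, 117.01563262939453), 8.47952651977539) 0.19554771547722022
mean [0.49368336 0.12024392 0.19548601] dir [-0.14516844  0.98940696] 0.14568321484750218
extent n [-7.70567361e-03 -7.14189165e-03 -9.96659309e-05  7.79535586e-03
  8.73291583e-03] along [-0.06332039 -0.0596908   0.05182562  0.05370361]
t 1.75 eef [0.4306 0.0608 0.3348] psi 0.142 ROW [-22.13, -1.19, 0.47, -0.0, -0.001, 0.002]
```

```bash
python3 -m crank '[[-22,-1.2,0.4,0,0,0],[-22,-1.2,0.4,0,0,0],[-22,-1.2,0.4,0,0,0],[-22,-1.2,0.4,0,0,0],[-22,-1.2,0.4,0,0,0],[-22,-1.2,0.4,0,0,0],[-22,-1.2,0.4,0,0,0],[-22,-1.2,0.4,0,0,0]]'
python3 - <<'E'
from h import *
goal([.45,-.16,.33],.14)
im,d,i=cam("wrist"); np.savez("w2.npz",im=im,d=d,P=pts(d,i)); P=pts(d,i); z=P[...,2]
for lo,hi in((.128,.135),(.135,.147),(.1485,.16)):
    m=(z>lo)&(z<hi)&(abs(P[...,0]-.466)<.03)&(abs(P[...,1]+.128)<.03); q=P[m]
    print(lo,len(q),q.mean(0),cv2.minAreaRect((q[:,:2]*1000).astype(np.float32)))
v,u=np.nonzero(m); print(u.mean(),v.mean())
cu,cv=int(u.mean()),int(v.mean())
cv2.imwrite("pics/w2c.png",cv2.resize(im[cv-50:cv+50,cu-60:cu+60],None,fx=6,fy=6,interpolation=cv2.INTER_CUBIC))
print(cu-60,cv-50)
E
```

```text
time: 2.55
eef_pos: [0.45, -0.158, 0.3311]
tcp_rot: [0.655, 0.756, 0.0, -0.0]
contact_force: [-0.1, 0.1, -0.4]
opening: 0.998
finger_force: 0.0
t 2.55 eef [ 0.45   -0.158   0.3311] psi 0.143 ROW [-0.2, -0.03, 0.11, 0.0, -0.0, 0.003]
0.128 335 [ 0.46363502 -0.12695505  0.130898  ] ((464.4535217285156, -128.4823760986328), (29.598440170288086, 30.084814071655273), 54.32740020751953)
0.135 37 [ 0.46146948 -0.12466556  0.14250992] ((464.6669921875, -128.3784942626953), (16.891510009765625, 17.106094360351562), 73.87495422363281)
0.1485 222 [ 0.46422035 -0.12799567  0.15168735] ((464.7171936035156, -128.43527221679688), (15.52784538269043, 15.622111320495605), 71.83476257324219)
334.509009009009 149.23423423423424
274 99
```

View pics/w2c.png

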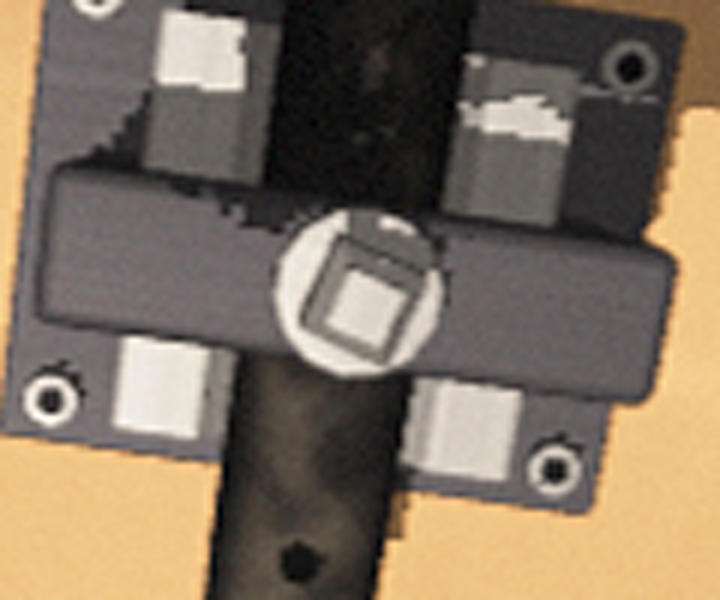

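The head is centred at (0.4646, -0.1284) with yaw about -0.29. It shows at crop (362,298). Now I view the key from the same relative camera pose, so that calibration offsets cancel.

```bash
python3 -m crank '[[0,0,-4.5,0,0,0],[23.7,6.4,-4.5,0,0,0],[23.7,6.4,-4.5,0,0,0],[23.7,6.4,-4.5,0,0,0],[23.7,6.4,-4.5,0,0,0],[23.7,6.4,-4.5,0,0,0],[23.7,6.4,-4.5,0,0,0],[23.7,6.4,-4.5,0,0,0],[23.7,6.4,-4.5,0,0,0],[23.7,6.4,-4.5,0,0,0]]'
python3 - <<'E'
from h import *
im,d,i=cam("wrist"); P=pts(d,i); z=P[...,2]; np.savez("w3.npz",im=im,d=d,P=P)
m=(z>.1925)&(z<.2)&(P[...,0]<.56)&(P[...,0]>.42)&(P[...,1]>.02)&(P[...,1]<.2)&(im.max(2)<70)
m=cv2.morphologyEx(m.astype(np.uint8),cv2.MORPH_OPEN,np.ones((5,5)))
cs,_=cv2.findContours(m,0,1); c=max(cs,key=cv2.contourArea); r=cv2.minAreaRect(c); print(r)
B=np.array([ray(u,v,.196,i)[:2] for u,v in cv2.boxPoints(r)]); print("rays",B.mean(0),np.linalg.norm(B-np.roll(B,1,0),axis=1),[np.arctan2(*(B[k]-B[k-1])[::-1]).round(3) for k in range(4)])
q=P[m>0]; print("pts",cv2.minAreaRect((q[:,:2]*1000).astype(np.float32)),np.median(q[:,2]))
# steel cap
g=((im.min(2)>75)&(z>.19)&(z<.2)&(abs(P[...,0]-.495)<.012)&(abs(P[...,1]-.115)<.02)); v,u=np.nonzero(g); print("cap",len(u),ray(u.mean(),v.mean(),.196,i))
goal([.495,.115,.25],.146)
E
```

```text
time: 3.6
eef_pos: [0.48, 0.0827, 0.3761]
tcp_rot: [0.656, 0.754, -0.0, 0.0]
contact_force: [0.2, -0.5, 0.2]
opening: 0.999
finger_force: 0.0
((336.0, 112.5), (53.0, 16.0), 90.0)
rays [0.49028191 0.14781666] [0.05051267 0.01543386 0.05052312 0.01611965] [np.float64(1.721), np.float64(0.14), np.float64(-1.407), np.float64(-3.002)]
pts ((495.3580322265625, 115.35101318359375), (16.081920623779297, 116.57535552978516), 8.525391578674316) 0.1955592243364343
cap 215 [0.4958919 0.1145377 0.196    ]
t 3.65 eef [0.48   0.0826 0.3761] psi 0.138 ROW [3.01, 1.93, 12.61, 0.0, 0.0, -0.008]
```

```bash
python3 -m crank '[[3.0,2.0,9,0,0,-0.008],[3.0,2.0,9,0,0,-0.008],[3.0,2.0,9,0,0,-0.008],[3.0,2.0,12,0,0,-0.008],[3.0,2.0,16,0,0,-0.008],[3.0,2.0,19,0,0,-0.008],[3.0,2.0,21,0,0,-0.008],[3.0,2.0,21,0,0,-0.008],[3.0,2.0,21,0,0,-0.008]]'; python3 -c "
from h import *
goal([.4957,.115,.166],.146)"
```

```text
time: 4.55
eef_pos: [0.4969, 0.1153, 0.1681]
tcp_rot: [0.653, 0.757, 0.001, 0.001]
contact_force: [0.5, -0.4, 0.7]
opening: 1.002
finger_force: 0.0
t 4.55 eef [0.4969 0.1153 0.1681] psi 0.147 ROW [-0.01, -0.13, 0.21, 0.002, 0.001, 0.001]
```

```bash
python3 -m crank '[[0,-0.1,0.2,0,0,0],[0,-0.1,0.2,0,0,0],[0,-0.1,0.2,0,0,0],[0,-0.1,0.2,0,0,0],[0,-0.1,0.2,0,0,0],[0,-0.1,0.2,0,0,0],[0,-0.1,0.2,0,0,0],[0,-0.1,0.2,0,0,0],[0,-0.1,0.2,0,0,0],[0,-0.1,0.2,0,0,0]]' 0.1 60; python3 -c "
from h import *
goal([.4957,.115,.166],.146); s=ctrl.get_state(); print(s['opening'],s['finger_force'],s['contact_force'])"
```

```text
time: 5.55
eef_pos: [0.495, 0.1161, 0.1646]
tcp_rot: [0.653, 0.757, 0.0, 0.0]
contact_force: [-0.7, -0.1, 4.2]
opening: 0.197
finger_force: 60.2
t 5.55 eef [0.495  0.1161 0.1646] psi 0.148 ROW [-0.11, 0.05, -0.14, 0.001, -0.0, 0.002]
0.19681299915077308 60.18724501132965 [-0.72331706 -0.0522144   4.24002781]
```

```bash
python3 -m crank '[[0,0,-2,0,0,0],[0,0,-4,0,0,0],[0,0,-6,0,0,0],[0,0,-8,0,0,0],[0,0,-9.8,0,0,0],[0,0,-9.8,0,0,0],[0,0,-9.8,0,0,0]]'; python3 -c "
from h import *
goal([.4643,-.1274,.262],-.29)"
```

```text
time: 6.25
eef_pos: [0.4938, 0.1159, 0.2601]
tcp_rot: [0.653, 0.757, -0.001, -0.001]
contact_force: [0.2, 1.0, -3.3]
opening: 0.204
finger_force: 59.7
t 6.25 eef [0.4938 0.1159 0.2601] psi 0.148 ROW [-23.63, -6.51, -0.18, -0.003, 0.0, 0.438]
```

```bash
python3 -m crank '[[-2.5,-0.7,-0.2,0,0,0.044],[-5.5,-1.5,-0.2,0,0,0.09],[-8.5,-2.3,-0.2,0,0,0.15],[-11.5,-3.2,-0.2,0,0,0.2],[-14.5,-4,-0.2,0,0,0.26],[-17.5,-4.8,-0.2,0,0,0.32],[-20,-5.5,-0.2,0,0,0.38],[-22.3,-6.1,-0.2,0,0,0.42],[-23.6,-6.5,-0.2,0,0,0.438],[-23.6,-6.5,-0.2,0,0,0.438]]'; python3 -m crank '[[0,0,0,0,0,0],[0,0,0,0,0,0],[0,0,0,0,0,0]]'
python3 - <<'E'
from h import *
goal([.4643,-.1274,.262],-.29)
im,d,i=cam("side"); cv2.imwrite("pics/s2.png",cv2.resize(im[140:240,260:380],None,fx=6,fy=6,interpolation=2)); np.savez("s2.npz",im=im,d=d,P=pts(d,i))
E
```

```text
time: 7.25
eef_pos: [0.4643, -0.1279, 0.2621]
tcp_rot: [0.803, 0.597, -0.001, -0.001]
contact_force: [0.6, 0.8, -2.4]
opening: 0.198
finger_force: 59.6
time: 7.55
eef_pos: [0.4653, -0.1261, 0.2639]
tcp_rot: [0.801, 0.598, 0.0, -0.0]
contact_force: [0.0, -0.0, -3.7]
opening: 0.204
finger_force: 59.6
t 7.55 eef [ 0.4653 -0.1261  0.2639] psi -0.288 ROW [-0.15, -0.06, 0.19, -0.0, -0.0, 0.002]
```

View pics/s2.png

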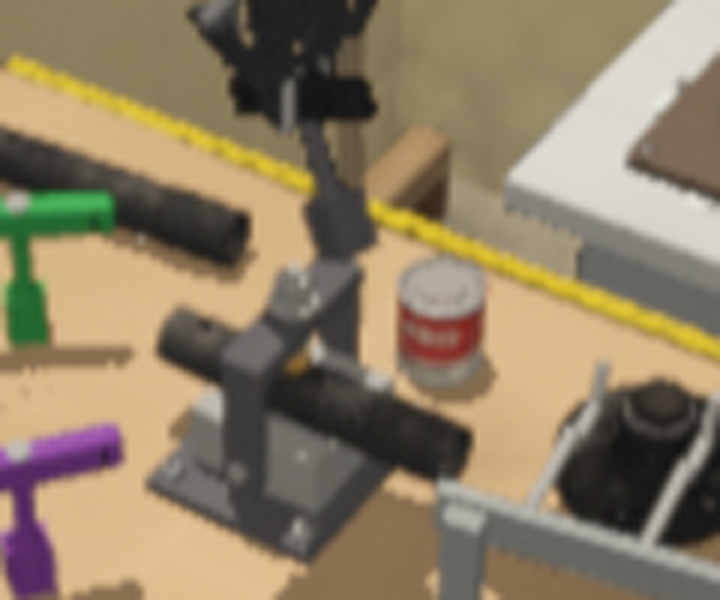

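The side view shows the key tilted in the grip. The shank runs from crop (300,120) to the socket at (340,240), so its lower end lags towards +y. I measure the tilt.

```bash
cat >> h.py <<'E'
def axis(n="side",zlo=.19):
    """fit of the held key's shank/socket: points below the bar, above the screw"""
    im,d,i=cam(n); P=pts(d,i); s=ctrl.get_state(); e=s["eef_pos"]; Rt=R.from_quat(s["tcp_rot"])
    m=(d>0)&(abs(P[...,0]-e[0])<.05)&(abs(P[...,1]-e[1])<.06)&(P[...,2]<e[2]+.005)&(P[...,2]>zlo-.03)&(im.max(2)<110)
    nn,l,st,_=cv2.connectedComponentsWithStats(m.astype(np.uint8),connectivity=4)
    q=P[l==1+np.argmax(st[1:,4])]; t=Rt.inv().apply(q-e)*1000
    for a in np.arange(-5,95,8):
        b=t[(t[:,2]>a)&(t[:,2]<=a+8)]
        if len(b)>3: print(int(a),len(b),np.percentile(b[:,0],[3,97]).round(1),np.percentile(b[:,1],[3,97]).round(1))
    return t
E
python3 - <<'E'
from h import *
axis("side")
E
```

```text
-5 10 [12.8 19. ] [-6.   5.3]
3 12 [15.8 28.6] [-4.1  5.6]
11 11 [18.2 32.9] [-0.6  8.5]
19 13 [24.  43.1] [-6.8  8.1]
27 25 [23.8 47.7] [-8.  12.7]
35 31 [29.3 52.6] [-11.4  15.3]
43 25 [30.  57.3] [-10.3  14.9]
51 23 [31.1 58. ] [-13.   13.2]
59 8 [31.8 48.8] [ 8.3 13.6]
```

```bash
python3 -m crank '[[0,0,0,0,0,0],[0,0,0,0,0,0],[0,0,0,0,0,0],[0,0,0,0,0,0]]' - 22
python3 - <<'E'
from h import *
axis("side")
E
```

```text
time: 8.05
eef_pos: [0.4652, -0.127, 0.264]
tcp_rot: [0.802, 0.598, -0.0, 0.0]
contact_force: [0.3, -0.9, -2.8]
opening: 0.198
finger_force: 59.6
-5 10 [11.5 21.6] [-2.1  6.8]
3 11 [12.4 26.5] [-5.1  6.6]
11 11 [20.3 32.5] [-3.2  6.7]
19 11 [20.  41.3] [-6.2  7.3]
27 35 [27.3 50.4] [-10.7  13.3]
35 23 [28.3 53.3] [-11.5  14.5]
43 26 [30.3 60.9] [-12.9  13.9]
51 22 [36.8 59.8] [-8.6 16.3]
59 7 [39.  52.9] [-6.6 15.8]
```

The force did not change, so I'll give the opening explicitly.

```bash
python3 -m crank '[[0,0,0,0,0,0],[0,0,0,0,0,0],[0,0,0,0,0,0],[0,0,0,0,0,0]]' 0.1 22
python3 - <<'E'
from h import *
axis("side")
E
```

```text
time: 8.5
eef_pos: [0.4652, -0.1271, 0.264]
tcp_rot: [0.802, 0.597, -0.0, -0.0]
contact_force: [-0.6, 0.2, -3.5]
opening: 0.202
finger_force: 59.6
-5 8 [ 8.  24.3] [-4.8  8.6]
3 11 [15.5 26.9] [-4.2  7.9]
11 9 [15.7 32.1] [-4.5  7.8]
19 15 [24.8 47.6] [-6.6  7.8]
27 33 [24.1 50.2] [-11.7  14.1]
35 26 [28.4 55.7] [-11.6  16.1]
43 23 [29.  56.8] [-10.4  15. ]
51 22 [36.1 58.4] [-9.8 15.2]
59 9 [31.8 57.1] [-7.  15.3]
```

The force only sets on a fresh close. The alternative is to tilt the tool about its y until the key is upright. First I measure the tilt better with the wrist camera, which looks from the side the socket leans to.

Run:
```python
from h import *
s=ctrl.get_state(); e=s["eef_pos"]; Rt=R.from_quat(s["tcp_rot"])
im,d,i=cam("wrist"); P=pts(d,i); np.savez("w4.npz",im=im,d=d,P=P)
t=(Rt.inv().apply((P-e).reshape(-1,3))*1000).reshape(P.shape)
m=(d>0)&(abs(t[...,1])<16)&(t[...,2]<75)&(t[...,2]>-45)&(t[...,0]<90)&(t[...,0]>-70)
for a in np.arange(-45,75,8):
    b=t[m&(t[...,2]>a)&(t[...,2]<=a+8)]
    if len(b)>3: print(int(a),len(b),np.percentile(b[:,0],[3,50,97]).round(1),np.percentile(b[:,1],[3,50,97]).round(1))
cv2.imwrite("pics/w4.png",im)
```

```text
-45 2987 [-6.1 20.6 59.6] [-11.9  -0.1  11.8]
-37 1920 [-7.1  6.  19.3] [-12.9   0.3  13. ]
-29 931 [-18.5  -8.8  10.8] [-13.7  -0.   14. ]
-21 813 [-34.2 -23.5  10.7] [-13.7  -0.   13.9]
-13 594 [-47.7 -38.7  10.7] [-13.9   0.5  14.3]
-5 55 [-49.3 -43.3  10.5] [-14.4  -5.7  14.2]
43 29 [52.7 54.3 54.9] [-12.2  11.7  14.1]
51 298 [54.8 56.4 58.6] [-11.8   1.1  13.7]
59 27 [58.  58.6 58.6] [-10.3   0.4  11.1]
```

View pics/w4.png

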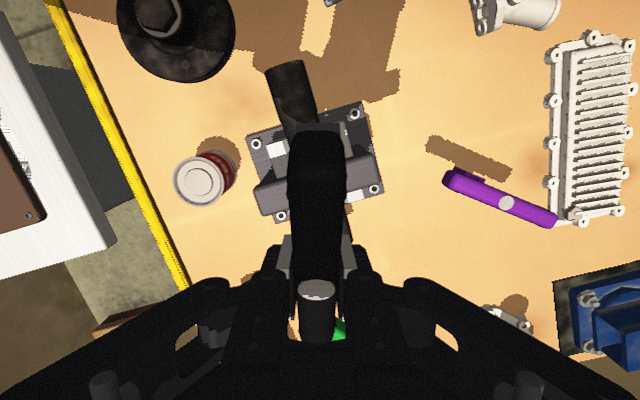

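The wrist view shows the bar's top as a long slope, with the steel cap at (317,289) and the near end at (318,135). That gives a tilt of about 28°. I fit it and build the key-in-tool frame.

```bash
cat >> h.py <<'E'
def fit(im,d,i,show=True):
    """key pose in the tool frame (mm) from the bar's top face in the wrist view"""
    s=ctrl.get_state(); e=s["eef_pos"]; Rt=R.from_quat(s["tcp_rot"]); P=pts(d,i)
    t=(Rt.inv().apply((P-e).reshape(-1,3))*1000).reshape(P.shape)
    m=(d>0)&(abs(t[...,1])<6)&(t[...,0]>-75)&(t[...,0]<70)&(t[...,2]<10)&(t[...,2]>-75)
    b=t[m]; k=np.ones(len(b),bool); best=0
    rng=np.random.default_rng(0)
    for _ in range(300):
        p,q=b[rng.integers(len(b),size=2)]
        if abs(p[0]-q[0])<15: continue
        sl=(p[2]-q[2])/(p[0]-q[0])
        if abs(sl)>.8: continue
        kk=abs(b[:,2]-p[2]-sl*(b[:,0]-p[0]))<1.5
        if kk.sum()>best: best,k=kk.sum(),kk
    sl,c=np.polyfit(b[k,0],b[k,2],1); a=-np.arctan(sl)
    cap=(im.min(2)>75)&(abs(t[...,1])<10)&(abs(t[...,2]-c-sl*t[...,0])<3); v,u=np.nonzero(cap)
    C=np.median(t[cap],0) if cap.sum() else None
    x=b[k,0]; print("fit n",best,"tilt",a,"line c",c,"x ext",x.min(),x.max(),"cap",C,cap.sum(),(u.mean(),v.mean()) if len(u) else 0)
    return a
def kgoal(M,phi,a,k):
    """row that puts key mouth at world M, key yaw phi; a tilt, k=bar-centre in tool (m)"""
    s=ctrl.get_state(); Rt=R.from_quat(s["tcp_rot"]); e=s["eef_pos"]
    sa,ca=np.sin(a),np.cos(a); T=np.array([[0,1,0],[ca,0,-sa],[-sa,0,-ca]]).T  # key axes in tool
    W=R.from_euler("z",phi).as_matrix(); G=R.from_matrix(W@T.T)
    p=np.array(M)+[0,0,.095]-G.apply(k); now=e+Rt.apply(np.array(k)+.095*-T[:,2]); Kn=Rt.as_matrix()@T
    print("t",s["time"],"mouth now",now.round(4),"yaw",np.arctan2(Kn[1,0],Kn[0,0]).round(3),"lean",np.arccos(Kn[2,2]).round(3),"ROW",(Rt.inv().apply(p-e)*100).round(2).tolist(),(Rt.inv()*G).as_rotvec().round(3).tolist())
E
python3 - <<'E'
from h import *
f=np.load("w4.npz"); a=fit(f["im"],f["d"],ctrl.camera_info("wrist"))
E
```

```text
fit n 5561 tilt 0.47504295790225093 line c -31.180558870822686 x ext -49.38876093222399 51.08974807117164 cap [-2.68963746e+00 -2.79706201e-02 -3.04463311e+01] 609 (np.float64(315.9408866995074), np.float64(289.4663382594417))
```

Run:
```python
from h import *
kgoal([.4642,-.1285,.185],-.29,.475,[.0032,0,-.0185])
```

```text
t 8.6 mouth now [ 0.4785 -0.0823  0.198 ] yaw -0.29 lean 0.475 ROW [-1.3, -0.05, -0.1] [-0.0, -0.475, -0.0]
```

```bash
python3 -m crank '[[0,0,-0.3,0,-0.03,0],[-0.2,0,-0.5,0,-0.08,0],[-0.4,0,-0.5,0,-0.13,0],[-0.5,0,-0.5,0,-0.19,0],[-0.7,0,-0.5,0,-0.25,0],[-0.9,0,-0.5,0,-0.31,0],[-1,0,-0.5,0,-0.37,0],[-1.2,0,-0.4,0,-0.43,0],[-1.3,0,-0.2,0,-0.465,0],[-1.3,0,-0.1,0,-0.475,0]]'; python3 -m crank '[[0,0,0,0,0,0],[0,0,0,0,0,0],[0,0,0,0,0,0]]'
python3 - <<'E'
from h import *
im,d,i=cam("wrist"); a=fit(im,d,i)
kgoal([.4642,-.1285,.185],-.29,.475,[.0032,0,-.0185]); print(ctrl.get_state()["qpos"].round(2))
im,d,i=cam("side"); cv2.imwrite("pics/s3.png",cv2.resize(im[140:240,260:380],None,fx=6,fy=6,interpolation=2)); np.savez("s3.npz",im=im,d=d,P=pts(d,i))
P=pts(d,i); z=P[...,2]; m=(d>0)&(abs(P[...,0]-.464)<.05)&(abs(P[...,1]+.128)<.05)&(im.max(2)<110)
for a in np.arange(.155,.28,.008):
    b=P[m&(z>a)&(z<a+.008)]
    if len(b)>3: print(a.round(3),len(b),np.percentile(b[:,:2],[5,95],axis=0).round(4).tolist())
E
```

```text
time: 9.6
eef_pos: [0.4614, -0.1387, 0.2643]
tcp_rot: [0.779, 0.581, -0.189, 0.14]
contact_force: [-0.0, -0.6, -4.3]
opening: 0.201
finger_force: 59.7
time: 9.9
eef_pos: [0.4616, -0.1397, 0.2654]
tcp_rot: [0.78, 0.58, -0.188, 0.141]
contact_force: [0.2, 1.1, -3.0]
opening: 0.199
finger_force: 59.7
fit n 5535 tilt 0.47508720411903366 line c -30.934964250109946 x ext -49.09060835415562 51.1065289129326 cap [ -2.56747723   0.06283827 -30.20203893] 653 (np.float64(316.30781010719755), np.float64(289.42419601837673))
t 9.95 mouth now [ 0.4649 -0.1289  0.1854] yaw -0.291 lean 0.001 ROW [0.04, -0.07, 0.02] [0.0, -0.0, -0.001]
[-0.27 -0.12  2.   -0.49  1.31  0.16]
0.187 16 [[0.455, -0.1388], [0.4836, -0.1142]]
0.195 21 [[0.4607, -0.1359], [0.4818, -0.1132]]
0.203 20 [[0.4575, -0.1365], [0.4804, -0.1154]]
0.211 14 [[0.4523, -0.1329], [0.4794, -0.1148]]
0.219 26 [[0.4587, -0.134], [0.4789, -0.115]]
0.227 9 [[0.4622, -0.1281], [0.4753, -0.1218]]
0.235 8 [[0.4615, -0.1291], [0.4712, -0.12]]
0.243 9 [[0.4588, -0.1303], [0.4702, -0.1239]]
0.251 5 [[0.4615, -0.1266], [0.4735, -0.1227]]
0.259 8 [[0.4669, -0.1345], [0.4783, -0.125]]
0.267 20 [[0.4602, -0.1679], [0.484, -0.0849]]
0.275 30 [[0.4684, -0.157], [0.486, -0.0874]]
```

View pics/s3.png

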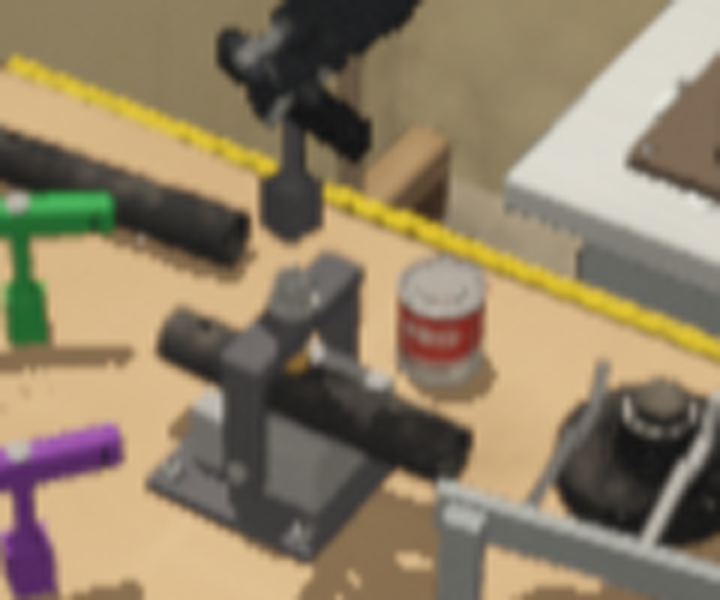

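The key is now upright: socket at crop (291,205) and head at (296,290). I cross-check the sideways alignment in the side view by projection.

Run:
```python
from h import *
i=ctrl.camera_info("side"); f=np.load("s3.npz"); im=f["im"].astype(int); K=i["K"]
def proj(p):
    c=Rm(i).T@(np.array(p)-i["origin"]); return (K@(c/c[2]))[:2]
for p in([.4649,-.1289,.203],[.4649,-.1289,.235],[.4642,-.1285,.148],[.4642,-.1285,.133]): print(p,proj(p).round(2))
p0=proj([.464,-.1285,.2]); print("px per mm x,y",proj([.474,-.1285,.2])-p0,proj([.464,-.1185,.2])-p0)
for v in list(range(162,181,2))+list(range(184,197)):
    r=im[v,300:320].sum(1); print(v,(r/3).astype(int).tolist())
```

```text
[0.4649, -0.1289, 0.203] [307.93 173.19]
[0.4649, -0.1289, 0.235] [307.93 165.81]
[0.4642, -0.1285, 0.148] [308.13 185.35]
[0.4642, -0.1285, 0.133] [308.13 188.6 ]
px per mm x,y [-1.59429131  1.53923475] [2.44424527 1.00555519]
162 [114, 115, 117, 117, 115, 115, 111, 71, 61, 56, 49, 81, 48, 24, 20, 19, 24, 23, 28, 25]
164 [128, 122, 122, 120, 117, 116, 111, 72, 62, 58, 59, 111, 113, 93, 85, 48, 27, 21, 22, 23]
166 [144, 142, 146, 145, 146, 131, 113, 73, 62, 58, 54, 111, 117, 115, 114, 110, 78, 61, 35, 32]
168 [154, 149, 136, 142, 139, 129, 88, 63, 62, 59, 55, 89, 109, 112, 114, 113, 95, 82, 82, 83]
170 [174, 174, 168, 98, 64, 58, 62, 65, 65, 63, 60, 56, 63, 79, 123, 123, 104, 93, 90, 87]
172 [175, 175, 168, 95, 56, 54, 57, 60, 62, 62, 59, 56, 56, 82, 143, 151, 153, 155, 143, 138]
174 [146, 160, 167, 94, 56, 53, 53, 55, 56, 56, 57, 56, 56, 78, 143, 138, 129, 113, 109, 147]
176 [38, 82, 161, 96, 58, 53, 53, 54, 55, 57, 56, 56, 56, 88, 168, 175, 173, 165, 152, 148]
178 [34, 82, 164, 155, 126, 79, 58, 54, 54, 58, 65, 78, 108, 143, 172, 177, 177, 178, 177, 177]
180 [57, 121, 168, 175, 174
[... 630 characters left out ...]
0, 102, 102, 102, 113, 149, 118, 101, 83, 62, 54, 54, 75]
190 [179, 179, 179, 174, 138, 112, 107, 103, 102, 102, 99, 112, 143, 111, 85, 65, 54, 54, 59, 75]
191 [180, 180, 176, 155, 105, 103, 109, 108, 105, 106, 103, 108, 99, 85, 64, 54, 54, 57, 60, 75]
192 [180, 177, 157, 113, 71, 81, 95, 101, 101, 102, 97, 91, 68, 62, 54, 54, 56, 58, 62, 76]
193 [176, 162, 126, 79, 62, 63, 69, 80, 83, 81, 73, 65, 55, 53, 53, 57, 58, 58, 60, 75]
194 [152, 132, 110, 90, 68, 60, 60, 64, 64, 62, 58, 58, 59, 55, 58, 59, 59, 60, 59, 83]
195 [112, 111, 109, 106, 90, 69, 60, 61, 61, 59, 56, 64, 99, 68, 59, 58, 59, 58, 60, 90]
196 [106, 108, 108, 109, 107, 92, 67, 60, 59, 56, 57, 93, 148, 94, 64, 59, 59, 58, 60, 90]
```

```bash
python3 -m crank '[[0.2,0,0.3,0,0,0],[0.5,-0.07,0.8,0,0,0],[0.8,-0.07,1.5,0,0,0],[1.1,-0.07,2.1,0,0,0],[1.3,-0.07,2.5,0,0,0],[1.5,-0.07,2.9,0,0,0],[1.7,-0.07,3.2,0,0,0],[1.85,-0.07,3.5,0,0,0],[1.85,-0.07,3.5,0,0,0]]';  python3 - <<'E'
from h import *
kgoal([.4642,-.1285,.131],-.29,.475,[.0032,0,-.0185]); print(ctrl.get_state()["contact_force"],ctrl.get_state()["wrist_torque"])
E
```

```text
time: 10.9
eef_pos: [0.4607, -0.1387, 0.2249]
tcp_rot: [0.779, 0.581, -0.189, 0.14]
contact_force: [-0.8, 0.7, -2.7]
opening: 0.2
finger_force: 59.7
t 10.9 mouth now [ 0.4639 -0.1279  0.1449] yaw -0.29 lean 0.001 ROW [0.59, 0.04, 1.26] [-0.001, -0.0, 0.0]
[-0.83918087  0.70725745 -2.72226091] [ 0.39488793 -0.11525632  0.00776458]
```

The mouth is already below the head's top with no contact force, so it has engaged. I go on down.

```bash
python3 -m crank '[[0.15,0,0.35,0,0,0],[0.3,0.03,0.65,0,0,0],[0.45,0.03,0.95,0,0,0],[0.55,0.03,1.15,0,0,0],[0.62,0.03,1.3,0,0,0],[0.62,0.03,1.3,0,0,0],[0.62,0.03,1.3,0,0,0]]';  python3 - <<'E'
from h import *
kgoal([.4642,-.1285,.131],-.29,.475,[.0032,0,-.0185]); print(ctrl.get_state()["contact_force"],ctrl.get_state()["wrist_torque"])
im,d,i=cam("wrist"); a=fit(im,d,i)
im,d,i=cam("side"); cv2.imwrite("pics/s4.png",cv2.resize(im[140:240,260:380],None,fx=5,fy=5,interpolation=2))
E
```

```text
time: 11.6
eef_pos: [0.4612, -0.1394, 0.2116]
tcp_rot: [0.779, 0.581, -0.189, 0.141]
contact_force: [-0.8, 1.0, 1.0]
opening: 0.204
finger_force: 60.1
t 11.6 mouth now [ 0.4644 -0.1286  0.1316] yaw -0.29 lean 0.0 ROW [0.03, -0.02, 0.05] [0.0, 0.0, -0.0]
[-0.84446716  0.9562252   1.0478838 ] [ 0.38755189  0.21769904 -0.05735455]
fit n 5543 tilt 0.4753452817942277 line c -30.906754662923408 x ext -49.056279644013884 51.42004737438816 cap [ -2.55380974   0.04992213 -30.24202824] 665 (np.float64(316.5443609022556), np.float64(289.2827067669173))
```

View pics/s4.png

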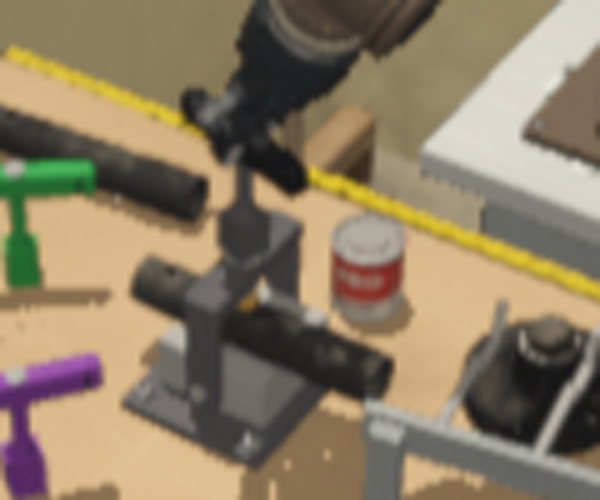

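The key is fully on, with its mouth at z 0.1316 and light contact. I turn clockwise about the key's axis in tool axes, direction (0.457, 0, 0.889), with 0.9 rad first.

```bash
python3 -m crank '[[0,-0.06,0,0.023,0,0.044],[0.01,-0.17,-0.01,0.069,0,0.133],[0.03,-0.28,-0.02,0.114,0,0.222],[0.06,-0.39,-0.03,0.16,0,0.311],[0.1,-0.49,-0.05,0.206,0,0.4],[0.15,-0.59,-0.08,0.251,0,0.489],[0.21,-0.68,-0.11,0.297,0,0.578],[0.27,-0.77,-0.14,0.343,0,0.667],[0.34,-0.85,-0.18,0.388,0,0.756],[0.38,-0.89,-0.2,0.411,0,0.8]]';  python3 -m crank '[[0,0,0,0,0,0],[0,0,0,0,0,0]]'
python3 - <<'E'
from h import *
kgoal([.4642,-.1285,.131],-1.3,.475,[.0032,0,-.0185]); s=ctrl.get_state();print(s["contact_force"],s["wrist_torque"],s["qpos"].round(2))
im,d,i=cam("wrist"); a=fit(im,d,i)
E
```

```text
time: 12.7
eef_pos: [0.4535, -0.1323, 0.2115]
tcp_rot: [0.954, 0.183, -0.232, 0.043]
contact_force: [-2.0, 2.9, 2.3]
opening: 0.206
finger_force: 60.2
time: 12.9
eef_pos: [0.4535, -0.1323, 0.2115]
tcp_rot: [0.954, 0.185, -0.231, 0.044]
contact_force: [-2.6, 3.4, 3.1]
opening: 0.202
finger_force: 60.3
t 12.9 mouth now [ 0.4639 -0.1281  0.1315] yaw -1.189 lean 0.001 ROW [0.03, -0.08, 0.04] [0.05, 0.001, 0.099]
[-2.64334736  3.39612053  3.09997346] [ 0.74170257  0.5793657  -0.30091745] [-0.34  0.09  1.89 -0.31  1.53  0.92]
fit n 5540 tilt 0.47311023748439907 line c -30.89591729754621 x ext -48.62300808509989 51.540008066499894 cap [ -2.26517293   0.16777603 -30.3388056 ] 692 (np.float64(314.6994219653179), np.float64(288.7066473988439))
```

```bash
python3 -m crank '[[0.02,-0.15,0.02,0.046,0,0.089],[0.04,-0.27,0.01,0.091,0,0.178],[0.06,-0.38,0,0.137,0,0.267],[0.08,-0.44,-0.01,0.16,0,0.311],[0.08,-0.44,-0.01,0.16,0,0.311],[0.08,-0.44,-0.01,0.16,0,0.311]]'
python3 - <<'E'
from h import *
kgoal([.4642,-.1285,.131],-1.6,.475,[.0032,0,-.0185]); s=ctrl.get_state();print(s["contact_force"],s["wrist_torque"],s["qpos"].round(2))
im,d,i=cam("wrist"); a=fit(im,d,i)
E
```

```text
time: 13.55
eef_pos: [0.4528, -0.1282, 0.2115]
tcp_rot: [0.972, 0.016, -0.235, 0.004]
contact_force: [-2.7, 3.8, 5.5]
opening: 0.198
finger_force: 60.5
t 13.55 mouth now [ 0.4641 -0.1278  0.1315] yaw -1.538 lean 0.0 ROW [0.03, -0.0, 0.04] [0.029, -0.0, 0.055]
[-2.68397637  3.7804945   5.45416128] [ 0.80231954  0.66220266 -0.20476394] [-0.39  0.12  1.86 -0.19  1.6   1.18]
fit n 5525 tilt 0.4707854769591169 line c -30.905297867473397 x ext -48.35458570038816 52.50101360353988 cap [ -1.93005928   0.29790336 -30.54602229] 698 (np.float64(314.3896848137536), np.float64(288.63180515759313))
```

```bash
python3 -m crank '[[0.02,-0.06,0.02,0.023,0,0.044],[0.02,-0.11,0.02,0.046,0,0.089],[0.02,-0.11,0.02,0.046,0,0.089]]'; python3 -c "
from h import *
s=ctrl.get_state();print(s['contact_force'],s['wrist_torque']); kgoal([.4642,-.1285,.131],-1.6,.475,[.0032,0,-.0185])"; python3 -m crank '[[0,-0.06,0,0.023,0,0.044],[0.01,-0.11,0,0.046,0,0.089],[0.01,-0.11,0,0.046,0,0.089]]'
python3 - <<'E'
from h import *
kgoal([.4642,-.1285,.131],-1.6,.475,[.0032,0,-.0185]); s=ctrl.get_state();print(s["contact_force"],s["wrist_torque"],s["qpos"].round(2))
im,d,i=cam("wrist"); a=fit(im,d,i)
E
```

```text
time: 13.9
eef_pos: [0.453, -0.1274, 0.2115]
tcp_rot: [0.971, -0.032, -0.235, -0.008]
contact_force: [-2.0, 3.3, 6.3]
opening: 0.206
finger_force: 60.7
[-1.95710121  3.27972535  6.34213162] [0.77784955 0.65448369 0.33084703]
t 13.9 mouth now [ 0.4644 -0.1281  0.1315] yaw -1.636 lean 0.001 ROW [0.02, 0.08, 0.05] [-0.016, -0.001, -0.032]
time: 14.2
eef_pos: [0.4534, -0.1267, 0.2116]
tcp_rot: [0.969, -0.079, -0.234, -0.019]
contact_force: [-1.9, 2.9, 5.9]
opening: 0.2
finger_force: 64.2
t 14.2 mouth now [ 0.4646 -0.1286  0.1316] yaw -1.733 lean 0.002 ROW [0.01, 0.15, 0.06] [-0.06, -0.002, -0.118]
[-1.88559157  2.8595173   5.92390207] [0.56001736 0.55911568 1.19822968] [-0.42  0.13  1.85 -0.12  1.62  1.33]
fit n 5543 tilt 0.4657385092772512 line c -30.751614508518514 x ext -48.25427592330378 51.92747088459687 cap [ -1.86637388   0.35448566 -30.51348378] 699 (np.float64(314.3247496423462), np.float64(287.9570815450644))
```

The torque jumped to 1.2 N m, so the screw is at its dead stop. I back off into the play, check that the load is gone, then lift.

```bash
python3 -m crank '[[0.01,0.11,0,-0.046,0,-0.089],[0.02,0.22,-0.01,-0.091,0,-0.178],[0.05,0.34,-0.02,-0.142,0,-0.276],[0.05,0.34,-0.02,-0.142,0,-0.276],[0.05,0.34,-0.02,-0.142,0,-0.276]]'
python3 - <<'E'
from h import *
kgoal([.4642,-.1285,.131],-1.4,.475,[.0032,0,-.0185]); s=ctrl.get_state();print(s["contact_force"],s["wrist_torque"])
im,d,i=cam("wrist"); a=fit(im,d,i)
e=s["eef_pos"]; Rt=R.from_quat(s["tcp_rot"]); P=pts(d,i); t=(Rt.inv().apply((P-e).reshape(-1,3))*1000).reshape(P.shape)
m=(d>0)&(abs(t[...,2]+30.9+.51*t[...,0])<2)&(abs(t[...,1])<14)&(t[...,0]>14)&(t[...,0]<50)&(im.max(2)<70)
b=t[m]; xs=np.arange(14,50,4); c=[(x+2,np.percentile(b[(b[:,0]>=x)&(b[:,0]<x+4),1],[3,97]).round(1).tolist()) for x in xs]; print(c)
E
```

```text
time: 14.75
eef_pos: [0.4537, -0.1303, 0.2116]
tcp_rot: [0.97, 0.07, -0.234, 0.019]
contact_force: [-1.2, 0.1, 5.1]
opening: 0.2
finger_force: 60.3
t 14.75 mouth now [ 0.4651 -0.1289  0.1316] yaw -1.427 lean 0.004 ROW [-0.03, 0.0, 0.08] [-0.009, -0.002, -0.026]
[-1.19152495  0.12697602  5.13951771] [ 0.18855591  0.44037849 -0.0461701 ]
fit n 5558 tilt 0.4698566487949947 line c -30.738218683629654 x ext -48.367565768596144 51.58922361870664 cap [ -2.04037407   0.18802723 -30.37065561] 688 (np.float64(314.5712209302326), np.float64(288.38662790697674))
[(np.int64(16), [-6.3, 7.8]), (np.int64(20), [-6.5, 7.6]), (np.int64(24), [-6.6, 7.5]), (np.int64(28), [-6.5, 7.6]), (np.int64(32), [-6.5, 7.5]), (np.int64(36), [-6.6, 7.5]), (np.int64(40), [-6.5, 7.3]), (np.int64(44), [-6.6, 7.6]), (np.int64(48), [-6.4, 7.2])]
```

```bash
python3 -m crank '[[-0.15,0,-0.3,0,0,0],[-0.5,0,-0.9,0,0,0],[-0.9,0,-1.8,0,0,0],[-1.4,0,-2.7,0,0,0],[-1.85,0,-3.6,0,0,0],[-2.3,0,-4.5,0,0,0],[-2.7,0,-5.2,0,0,0],[-2.95,0,-5.7,0,0,0],[-3,0,-5.8,0,0,0],[-3,0,-5.8,0,0,0]]'
python3 - <<'E'
from h import *
im,d,i=cam("wrist"); a=fit(im,d,i)
kgoal([.4957,.115,.195],.147,.472,[.0032,0,-.0185]); kgoal([.51,-.0,.2],-.64,.472,[.0032,0,-.0185]); print(ctrl.get_state()["contact_force"])
E
```

```text
time: 15.8
eef_pos: [0.4529, -0.1296, 0.2757]
tcp_rot: [0.97, 0.069, -0.234, 0.017]
contact_force: [0.8, 0.4, -4.2]
opening: 0.2
finger_force: 59.2
fit n 5555 tilt 0.47167863409222655 line c -31.082859616152955 x ext -48.69368029165329 51.71714890604979 cap [ -2.20079631   0.30932956 -30.64416717] 687 (np.float64(314.7656477438137), np.float64(288.14264919941775))
t 15.85 mouth now [ 0.4636 -0.1279  0.1954] yaw -1.429 lean 0.003 ROW [6.88, -22.48, -3.48] [-0.719, 0.002, -1.403]
t 15.85 mouth now [ 0.4636 -0.1279  0.1954] yaw -1.429 lean 0.003 ROW [5.76, -11.22, -3.47] [-0.36, 0.003, -0.702]
[ 0.94894719  0.82071985 -2.55705829]
```

```bash
python3 -m crank '[[0.2,-0.3,-0.1,-0.01,0,-0.02],[0.6,-1.1,-0.35,-0.036,0,-0.07],[1.15,-2.2,-0.7,-0.072,0,-0.14],[1.9,-3.7,-1.15,-0.119,0,-0.232],[2.7,-5.3,-1.63,-0.169,0,-0.33],[3.5,-6.85,-2.1,-0.22,0,-0.428],[4.26,-8.3,-2.57,-0.266,0,-0.519],[4.95,-9.65,-2.98,-0.31,0,-0.604],[5.47,-10.66,-3.3,-0.342,0,-0.667],[5.76,-11.22,-3.47,-0.36,0,-0.702]]'; python3 -m crank '[[0,0,0,0,0,0],[0,0,0,0,0,0],[0,0,0,0,0,0]]'
python3 - <<'E'
from h import *
im,d,i=cam("wrist"); a=fit(im,d,i)
kgoal([.4957,.115,.195],.147,.472,[.0032,0,-.0185]); print(ctrl.get_state()["contact_force"],ctrl.get_state()["qpos"].round(2))
f=lambda n:None
im,d,i=cam("top"); P=pts(d,i); z=P[...,2]
for n in("top","side"):
    im,d,i=cam(n); P=pts(d,i); z=P[...,2]; m=(z>.14)&(z<.16)&(abs(P[...,0]-.464)<.02)&(abs(P[...,1]+.128)<.02); q=P[m]
    print(n,len(q),q.mean(0) if len(q) else 0, cv2.minAreaRect((q[:,:2]*1000).astype(np.float32)) if len(q)>4 else 0)
E
```

```text
time: 16.85
eef_pos: [0.5034, -0.007, 0.28]
tcp_rot: [0.867, 0.439, -0.21, 0.105]
contact_force: [-0.5, 0.9, -3.4]
opening: 0.199
finger_force: 59.3
time: 17.15
eef_pos: [0.5033, -0.0095, 0.2802]
tcp_rot: [0.869, 0.436, -0.21, 0.105]
contact_force: [-0.7, -0.0, -2.7]
opening: 0.2
finger_force: 59.3
fit n 5575 tilt 0.47163233139220656 line c -30.711321276663675 x ext -48.77516909050544 51.8013908648109 cap [ -2.27016555   0.15265703 -30.11068191] 655 (np.float64(316.0687022900763), np.float64(288.8167938931298))
t 17.2 mouth now [ 0.5099 -0.0008  0.2002] yaw -0.641 lean 0.003 ROW [8.01, -7.27, -3.52] [-0.36, 0.002, -0.701]
[-0.81348687 -0.24849774 -3.81616637] [-0.03  0.06  1.8  -0.38  1.57  0.66]
top 34 [ 0.46473108 -0.12948567  0.15007175] ((464.9360656738281, -129.34732055664062), (15.45868968963623, 15.498640060424805), 1.8244216442108154)
side 28 [ 0.46621852 -0.12594577  0.14748311] ((464.2174377441406, -126.95848846435547), (20.26943588256836, 16.635650634765625), 1.379186987876892)
```

Run:
```python
from h import *
kgoal([.4952,.1152,.215],.147,.472,[.0034,0,-.0185])
```

```text
t 17.35 mouth now [ 0.5101 -0.0006  0.2002] yaw -0.641 lean 0.003 ROW [7.07, -7.31, -5.29] [-0.36, 0.002, -0.701]
```

```bash
python3 -m crank '[[0.1,-0.2,-0.4,-0.01,0,-0.02],[0.4,-0.7,-1.1,-0.036,0,-0.07],[1.1,-1.5,-1.7,-0.072,0,-0.14],[2.1,-2.4,-2.3,-0.119,0,-0.232],[3.2,-3.4,-2.9,-0.169,0,-0.33],[4.2,-4.5,-3.6,-0.22,0,-0.428],[5.2,-5.4,-4.2,-0.266,0,-0.519],[6.1,-6.3,-4.7,-0.31,0,-0.604],[6.75,-6.95,-5.1,-0.342,0,-0.667],[7.07,-7.31,-5.29,-0.36,0,-0.702]]'; python3 -m crank '[[0,0,0,0,0,0],[0,0,0,0,0,0],[0,0,0,0,0,0]]'
python3 - <<'E'
from h import *
im,d,i=cam("wrist"); a=fit(im,d,i); np.savez("w5.npz",im=im,d=d,P=pts(d,i))
kgoal([.4952,.1152,.215],.147,.472,[.0034,0,-.0185]); kgoal([.4952,.1152,.09],.147,.472,[.0034,0,-.0185]); print(ctrl.get_state()["contact_force"],ctrl.get_state()["qpos"].round(2))
E
```

```text
time: 18.35
eef_pos: [0.4964, 0.1053, 0.2955]
tcp_rot: [0.633, 0.738, -0.153, 0.178]
contact_force: [0.6, 0.4, -3.2]
opening: 0.202
finger_force: 59.3
time: 18.65
eef_pos: [0.497, 0.104, 0.2951]
tcp_rot: [0.635, 0.736, -0.154, 0.177]
contact_force: [0.0, 0.8, -3.4]
opening: 0.2
finger_force: 59.3
fit n 5577 tilt 0.4719184900050512 line c -30.745943700711308 x ext -49.57511418780121 51.785911980448674 cap [ -2.22169727  -0.04793841 -30.28311128] 662 (np.float64(316.69939577039275), np.float64(288.76283987915406))
t 18.7 mouth now [0.4953 0.1151 0.215 ] yaw 0.147 lean 0.002 ROW [-0.0, -0.01, -0.0] [-0.001, 0.002, 0.001]
t 18.7 mouth now [0.4953 0.1151 0.215 ] yaw 0.147 lean 0.002 ROW [5.7, -0.0, 11.12] [-0.001, 0.002, 0.001]
[-0.71102832  0.36988998 -3.4371636 ] [ 0.23 -0.07  1.9  -0.48  1.38  0.19]
```

```bash
python3 -m crank '[[0.2,0,0.4,0,0,0],[0.7,0,1.4,0,0,0],[1.4,0,2.7,0,0,0],[2.2,0,4.3,0,0,0],[3,0,5.9,0,0,0],[3.8,0,7.4,0,0,0],[4.5,0,8.8,0,0,0],[5,0,9.8,0,0,0],[5.4,0,10.5,0,0,0],[5.5,0,10.7,0,0,0]]'; python3 -m crank '[[0,0,0,0,0,0],[0,0,0,0,0,0]]'
python3 - <<'E'
from h import *
kgoal([.4952,.1152,.088],.147,.472,[.0034,0,-.0185]); s=ctrl.get_state(); print(s["contact_force"],s["wrist_torque"])
E
```

```text
time: 19.7
eef_pos: [0.4963, 0.1045, 0.1737]
tcp_rot: [0.634, 0.737, -0.154, 0.177]
contact_force: [-0.2, -0.7, -3.0]
opening: 0.202
finger_force: 59.3
time: 19.9
eef_pos: [0.4973, 0.1047, 0.1757]
tcp_rot: [0.634, 0.737, -0.153, 0.178]
contact_force: [0.2, 0.6, -3.6]
opening: 0.202
finger_force: 59.3
t 19.9 mouth now [0.4957 0.1159 0.0956] yaw 0.149 lean 0.002 ROW [0.28, -0.06, 0.71] [0.002, 0.002, 0.001]
[ 0.18000112  0.62643021 -3.60407352] [0.42455784 0.0715552  0.01793658]
```

```bash
python3 -m crank '[[0.1,-0.04,0.2,0,0,0],[0.2,-0.04,0.4,0,0,0],[0.26,-0.04,0.56,0,0,0],[0.29,-0.04,0.68,0,0,0],[0.29,-0.04,0.68,0,0,0]]'
python3 - <<'E'
from h import *
kgoal([.4952,.1152,.088],.147,.472,[.0034,0,-.0185]); s=ctrl.get_state(); print(s["contact_force"],s["wrist_torque"])
E
```

```text
time: 20.4
eef_pos: [0.4966, 0.1041, 0.1686]
tcp_rot: [0.634, 0.736, -0.153, 0.178]
contact_force: [-3.7, 2.4, 3.2]
opening: 0.2
finger_force: 60.2
t 20.4 mouth now [0.4949 0.1153 0.0885] yaw 0.148 lean 0.002 ROW [0.0, 0.02, 0.06] [0.0, 0.002, 0.001]
[-3.65036391  2.4037401   3.1871408 ] [ 0.21452212  0.42918502 -0.25084927]
```

Contact is made at seat height. I release.

```bash
python3 -m crank '[[0,0,0,0,0,0],[0,0,0,0,0,0],[0,0,0,0,0,0],[0,0,0,0,0,0],[0,0,0,0,0,0],[0,0,0,0,0,0],[0,0,0,0,0,0],[0,0,0,0,0,0]]' 0.8
python3 - <<'E'
from h import *
s=ctrl.get_state(); print(s["contact_force"],s["wrist_torque"],s["eef_pos"])
for n in("side","top"):
    im,d,i=cam(n); P=pts(d,i); z=P[...,2]; m=(z>.18)&(z<.2)&(abs(P[...,0]-.495)<.03)&(abs(P[...,1]-.115)<.075)&(im.max(2)<60); q=P[m]
    print(n,len(q),cv2.minAreaRect((q[:,:2]*1000).astype(np.float32)))
E
```

```text
time: 21.2
eef_pos: [0.4964, 0.104, 0.1674]
tcp_rot: [0.634, 0.737, -0.153, 0.178]
contact_force: [-0.1, -0.8, 0.4]
opening: 0.799
finger_force: 0.0
[-0.13181606 -0.79248867  0.37424633] [0.26681915 0.04124457 0.00069824] [0.4963816  0.10397005 0.16740728]
side 121 ((498.17889404296875, 118.3102798461914), (14.88675308227539, 117.0407943725586), 6.921481609344482)
top 89 ((497.052490234375, 95.18399047851562), (16.228984832763672, 74.0494384765625), 8.986600875854492)
```

```bash
python3 -m crank '[[-0.4,0,-0.8,0,0,0],[-1.4,0,-2.7,0,0,0],[-2.5,0,-4.9,0,0,0],[-4,0,-8,0,0,0],[-6,0,-12,0,0,0],[-9,0,-17,0,0,0],[-9,0,-17,0,0,0]]'
python3 - <<'E'
from h import *
goal([.48,.08,.376],.14)
E
```

```text
time: 22.0
eef_pos: [0.499, 0.1016, 0.3689]
tcp_rot: [0.635, 0.736, -0.148, 0.182]
contact_force: [0.0, -1.1, 0.1]
opening: 0.799
finger_force: 0.0
t 22.0 eef [0.499  0.1016 0.3689] psi 0.149 ROW [-1.99, -2.19, 0.19, 0.015, 0.474, 0.006]
```

```bash
python3 -m crank '[[-2,-2.2,0,0,0.474,0],[-2,-2.2,0,0,0.474,0],[-2,-2.2,0,0,0.474,0],[-2,-2.2,0,0,0.474,0],[-2,-2.2,0,0,0.474,0],[-2,-2.2,0,0,0.474,0]]'
python3 - <<'E'
from h import *
def keyfit(w):
    im,d,i=w; P=pts(d,i); z=P[...,2]
    m=(z>.1925)&(z<.2)&(P[...,0]<.56)&(P[...,0]>.42)&(P[...,1]>.02)&(P[...,1]<.2)&(im.max(2)<70)
    m=cv2.morphologyEx(m.astype(np.uint8),cv2.MORPH_OPEN,np.ones((5,5)))
    q=P[m>0]; y=q[:,1]; print("key",cv2.minAreaRect((q[:,:2]*1000).astype(np.float32)),np.median(q[:,2]),"slope",np.polyfit(y,q[:,2],1)[0])
keyfit(cam("wrist"))
goal([.45,-.16,.33],.14)
E
```

```text
time: 22.6
eef_pos: [0.4775, 0.0809, 0.3684]
tcp_rot: [0.652, 0.758, -0.001, -0.0]
contact_force: [-0.1, -0.1, 0.2]
opening: 0.796
finger_force: 0.0
key ((494.79449462890625, 115.74842834472656), (15.901236534118652, 117.3987045288086), 8.509811401367188) 0.19563362041223248 slope -0.002315763845743474
t 22.65 eef [0.4775 0.0813 0.3684] psi 0.15 ROW [-23.45, -6.32, 3.87, -0.002, 0.001, 0.01]
```

The key hangs level within 1 mm of its start. I check the screw angle, tube and hex key once, then hand in.

```bash
python3 -m crank '[[-8,-2,0,0,0,0],[-23.4,-6.3,3,0,0,0],[-23.4,-6.3,3.8,0,0,0],[-23.4,-6.3,3.8,0,0,0],[-23.4,-6.3,3.8,0,0,0],[-23.4,-6.3,3.8,0,0,0],[-23.4,-6.3,3.8,0,0,0],[-23.4,-6.3,3.8,0,0,0],[-23.4,-6.3,3.8,0,0,0]]'
python3 - <<'E'
from h import *
im,d,i=cam("wrist"); P=pts(d,i)
f=np.load("w2.npz")
for nm,P in(("before",f["P"]),("after",P)):
    z=P[...,2]
    for lo,hi in((.135,.147),(.1485,.16)):
        m=(z>lo)&(z<hi)&(abs(P[...,0]-.466)<.03)&(abs(P[...,1]+.128)<.03); q=P[m]
        print(nm,lo,len(q),q.mean(0).round(4),cv2.minAreaRect((q[:,:2]*1000).astype(np.float32)))
for n in("top","side"):
    im,d,i=cam(n); g=np.load(n+"0.npz"); a=np.abs(im.astype(int)-g["im"].astype(int)).max(2)>60
    nn,l,s,c=cv2.connectedComponentsWithStats(a.astype(np.uint8)); print(n,[(s[k].tolist()) for k in range(1,nn) if s[k,4]>12])
E
```

```text
time: 23.55
eef_pos: [0.4507, -0.1586, 0.3314]
tcp_rot: [0.651, 0.759, -0.0, 0.0]
contact_force: [0.4, -0.8, -0.7]
opening: 0.8
finger_force: 0.0
before 0.135 37 [ 0.4615 -0.1247  0.1425] ((464.6669921875, -128.3784942626953), (16.891510009765625, 17.106094360351562), 73.87495422363281)
before 0.1485 222 [ 0.4642 -0.128   0.1517] ((464.7171936035156, -128.43527221679688), (15.52784538269043, 15.622111320495605), 71.83476257324219)
after 0.135 32 [ 0.4605 -0.1244  0.1435] ((459.3009338378906, -125.04049682617188), (22.148616790771484, 11.002665519714355), 55.743377685546875)
after 0.1485 222 [ 0.4645 -0.128   0.1517] ((464.6980895996094, -128.24827575683594), (15.389138221740723, 15.400223731994629), 9.207996368408203)
top [[219, 177, 107, 113, 3064], [286, 181, 111, 110, 4095], [345, 207, 9, 7, 54], [340, 214, 6, 7, 15], [329, 216, 6, 10, 18], [326, 230, 4, 6, 18], [56, 236, 111, 61, 2748], [0, 266, 164, 134, 3536], [213, 293, 45, 4, 172], [281, 293, 61, 6, 248], [0, 300, 28, 42, 229], [318, 305, 7, 5, 14], [299, 306, 25, 12, 142], [30, 309, 12, 10, 35], [44, 311, 5, 4, 14], [215, 320, 113, 50, 1908], [292, 338, 11, 2, 13], [265, 345, 44, 55, 564], [176, 352, 36, 48, 740], [317, 366, 9, 14, 71], [322, 386, 9, 13, 51]]
side [[433, 0, 27, 14, 186], [507, 2, 4, 14, 19], [477, 8, 33, 52, 571], [338, 10, 93, 35, 872], [319, 42, 65, 41, 1019], [319, 47, 13, 9, 73], [293, 51, 14, 11, 99], [491, 56, 7, 17, 26], [510, 61, 15, 17, 49], [289, 64, 26, 25, 443], [431, 79, 6, 13, 21], [411, 81, 65, 78, 1531], [290, 88, 25, 54, 814], [505, 89, 106, 133, 4275], [380, 97, 8, 8, 24], [376, 108, 12, 25, 123], [409, 111, 11, 13, 63], [416, 158, 26, 20, 275], [383, 175, 15, 12, 68], [401, 179, 24, 17, 186], [379, 206, 56, 29, 707], [305, 228, 27, 29, 532], [340, 231, 25, 17, 225], [477, 237, 103, 76, 2058]]
```

The head's yaw is now +9°, which is 1.40 rad and so the stop. Everything else is undisturbed, and I hand in.

```bash
python3 -c "
from plant import ctrl
print(ctrl.sign_off())"
```

```text
the job is handed in; nothing more can be done
None
```

The job is handed in: the screw is tight at its stop (about 1.40 rad), and the square-socket key hangs level on its own fork, about 1 mm from where it started; I did not measure the pad force, tube or hex key directly, but the last pictures showed no obvious sign that anything else had moved.

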